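# Put the last steel cup away behind the drop flap

### The arm

A 6-joint arm with a two-finger parallel gripper is mounted at the origin on the work surface. World frame = base frame: x ahead of the robot, y to its left, z up, the work surface at z = 0. Lengths are in m, angles in rad, forces in N, time in s.
With the tool pointing down it reaches from about 0.275 to 0.875 m from the base axis. Payload 12.5 kg.
Tool frame: the origin (TCP) lies at the very end of the fingers, on their centre line; the grasp point (between the pads) lies 19 mm behind it; x points along the fingers, y is the direction in which the jaws open and shut, and the axes are right-handed (so a half turn about x gives the same grasp; the last joint's range is limited). The gripper opens to 85 mm and grips with 20 to 120 N. Pads are 22 mm wide; open, the fingers measure 114 mm over their backs; the gripper's body (76 mm by 85 mm) begins 54 mm behind the grasp point. The pads swing forward as they close: fully open they stand 13 mm farther back than shut.
Start: joints at [-1.375, 0.351, 1.652, -0, 1.139, -0.085], TCP at [0.152, -0.528, 0.231] pointing down, gripper open.
Joint ranges: [-2.75, 2.75], [-0.79, 2.1], [0.01, 2.65], [-1.57, 4.71], [0.07, 3.14], [-2.87, 2.87]. Speed limits (rad/s): [2.22, 2.22, 2.79, 3.14, 3.14, 3.14].

### API

Orientations are given as a 3x3 rotation matrix whose columns are the frame's x, y, z axes.
In Python, from bench import manip gives the robot as it stands. Calls block until the motion is done:
- manip.move_ptp(position, orientation): joint-space move of the TCP to a pose.
- manip.move_l(position, attitude=None, max_speed=0.15): straight line of the TCP; attitude=None keeps the orientation; max_speed is the mean speed in m/s.
- manip.move_j(angles): joint-space move.
- manip.set_gripper(opening, effort=None): opening from 0.0 (shut) to 1.0 (fully open); effort is the grip in N (None keeps the last); returns when the fingers have stopped.
- manip.dwell(seconds).
- manip.inverse_kinematics(position, orientation): joint angles nearest the present ones, or None.
- manip.grab_frame(name): name is "scene" or "top" or "wrist"; returns (picture, depth): 480x640x3 uint8, red, green, blue; 480x640 float32, m along the optical axis (not along the pixel's ray), 0 where there is no reading.
- manip.get_calibration(name): a dict with "camera_matrix" (3x3 intrinsics, pixels), "R" (3x3) and "t" (3): a world point X has camera coordinates R X + t. Camera axes: x right, y down, z forward; pixel columns grow to the right and rows downward; lengths in m; the calibration is good to about 2 mm. The wrist camera is an equidistant fisheye: a pixel r from the principal point sees the ray r / f radians off the axis. A picture is of the moment at which its call begins: read the wrist's pose just before it. get_calibration takes no time and is no camera call; for the wrist camera it gives the pose at the moment of the call.
A pose or a line that the arm cannot do raises manip.Unreachable and nothing moves.
- manip.sign_off(): hands the job in, once; it reports no verdict.
Trained networks look in the newest picture that a camera, given by its name, has taken for a name from the list of things; names that differ only in an ending like _2 or _b are one class to them, and where a whole thing is asked for, a point or a joint stands for the part that bears it (a point fixed in the world has none). Each returns a list of dicts, best first, with "confidence" (0 to 1); they miss things now and then, are a little off and sometimes report something else, mostly with a low value. They report only what shows in the picture. A call takes as long as a camera call. They do not tell look-alikes from the thing itself.
- manip.look_for(camera, name): "at" ([x, y, z] in m, in world coordinates, good to about 4 mm: the middle of the surface that is visible of it).
Readings, each from a call of its own:
- manip.current_time(): time.
- manip.current_qpos(): joint angles.
- manip.current_joint_vel(): joint speeds.
- manip.current_joint_torque(): joint torques, N m.
- manip.current_ee_pos(): TCP position.
- manip.current_tcp_rot(): TCP orientation.
- manip.current_force(): force on the tool from outside, world axes, zero at the start.
- manip.current_ft_torque(): the same for the moment, N m.
- manip.current_grip_width(): opening from 0.0 (shut) to 1.0 (fully open).
Only numpy, scipy, OpenCV 4.12 (cv2) and the standard library are available. Lean on these libraries where they do the work, as an engineer would, in place of code of your own. Each camera call takes 0.05 s, during which the arm holds its last target.

### The job

Pull the steel flap of the cup rack all the way down, stand the steel cup from the counter upright on the cork mat in the rack's empty cell (set it down, do not drop it), then push the flap back up until it is fully shut. Leave the cup that is already in the rack standing in its cell, do not tip either cup over, and do not disturb the other things on the counter.

Things in the scene. Friction and masses are not known exactly. Their poses are not given: they have to be found in the camera images.
- rack: fixed steel cup rack, 240 mm wide (y) by 138 deep (x). Origin on the counter below the hinge line, mid width; x points from front to back, y along the hinge, z up. Floor 6 mm thick, walls 4 mm: front 80 mm high, back 130, ends and middle divider 50. A post at each back corner is 220 high with a thin wire sloping down from it. Two cells, inside 130 x 114 mm, centres at x = 68, y = +58 and -58
- rack_hinge (a point): middle of the flap's hinge axis, fixed on the rack at x = 0, y = 0, 90 mm above the counter; axes as the rack's
- flap (a joint): flap angle (rad). 0 = shut: it leans back from the hinge over the cells, 45 degrees above level. Grows as it swings up over the hinge, then forward and down; 1.85 = fully down at its stop, out in front of the rack, still sloping up 0.5 rad to its free edge. Starts 0 to 0.25. Stiff hinge (0.4 N m friction): the 0.35 kg flap stays where left; 2 to 5 N at the free edge moves it
- flap_edge (a point): middle of the flap's free edge, 205 mm from the hinge axis. Plain plate 240 mm wide, 4 thick, green outside, no handle, dark round bead 10 mm thick along this edge. Shut: 235 mm above the counter, 145 behind the hinge, 7 beyond the lower back wall, so fingers can reach down behind it at mid width. Fully down: 188 mm above the counter, 180 in front of the hinge
- cup: the steel cup to put away, standing on the counter to the right: open round cup, greatest outer diameter 62 mm (at the rim, slightly narrower below), 95 mm high, wall 3 mm, about 120 g. Origin at the centre of its underside, z up its axis
- cup_in: an identical steel cup already standing in one of the rack's two cells (which one varies), hidden while the flap is shut. Origin at the centre of its underside
- mat: square cork mat 90 x 90 mm, 3 mm thick, fixed on the floor in the middle of the rack's other, empty cell. Origin at the centre of its underside, 6 mm above the counter, so a cup standing on it has its underside 9 mm above the counter
- jar: green ceramic sugar jar with wooden lid, 90 mm diameter, 115 mm high, bystander. Origin at the centre of its underside
- pan: aluminium pan, 184 mm diameter, 45 mm high, with a black handle, bystander. Origin at the centre of its underside
- tongs: stainless tongs, about 235 mm long, lying on a wooden trivet 18 mm high, bystander. Origin on the underside near mid length
- tin: copper coloured tin, 84 mm diameter, 100 mm high, bystander. Origin at the centre of its underside
- bowl: brass bowl, 120 mm diameter, 50 mm high, bystander. Origin at the centre of its underside
Mind the look-alikes: they are no part of the job. What is shaped like the cup_in but yellow is not meant.

How it is judged:
By the outcome, as a careful person would: the job done as asked, in the order asked, and still so for the second after the job is handed in, with the robot touching nothing.
It also fails if it takes over 72 s, if anything falls off the work surface, if the arm or the gripper's body presses on something with over 40 N, if the wrist force passes 120 N, or if a joint passes its speed limit or range.

## Working session

There is one attempt and no reset: what is moved stays moved. The work goes in short steps, each a Python script; the robot and the scene stay as the last script left them, time stands still between calls to the robot, and variables do not carry over. Pictures are saved under pics/ and viewed, and the job is handed in when it is done.

```bash
ls; mkdir -p pics; python3 - <<'E'
from bench import manip
import cv2,numpy as np
for c in ["scene","top","wrist"]:
    p,d=manip.grab_frame(c); cv2.imwrite(f"pics/{c}0.png",p[:,:,::-1]); np.save(f"pics/{c}0.npy",d)
    k=manip.get_calibration(c); print(c,np.round(k["camera_matrix"],1).tolist(),np.round(-k["R"].T@k["t"],3),np.round(k["R"],3).tolist())
    for n in ["rack","rack_hinge","flap","flap_edge","cup","cup_in","mat","jar","pan","tongs","tin","bowl"]:
        r=manip.look_for(c,n); print(n,[(np.round(a["at"],3).tolist(),round(a["confidence"],2)) for a in r[:4]])
print(manip.current_time())
E
```

```text
pics
scene [[493.6, 0.0, 323.1], [0.0, 493.6, 227.3], [0.0, 0.0, 1.0]] [0.951 0.681 1.089] [[-0.877, 0.48, -0.001], [0.352, 0.64, -0.683], [-0.327, -0.6, -0.73]]
rack [([0.541, 0.19, 0.156], 0.65)]
rack_hinge [([0.536, 0.189, 0.159], 0.86), ([0.545, -0.308, 0.067], 0.53)]
flap [([0.527, 0.167, 0.186], 0.88)]
flap_edge [([0.529, 0.167, 0.186], 0.65), ([0.267, 0.397, 0.024], 0.21)]
cup [([0.527, 0.167, 0.185], 0.16)]
cup_in [([0.574, 0.22, 0.052], 0.8), ([0.724, 0.295, 0.059], 0.74), ([0.618, 0.348, 0.056], 0.7)]
mat []
jar [([0.716, -0.302, 0.083], 0.86)]
pan [([0.769, -0.084, 0.008], 0.9), ([0.719, -0.305, 0.082], 0.24)]
tongs [([0.307, -0.404, 0.029], 0.9)]
tin [([0.522, -0.504, 0.075], 0.69)]
bowl [([0.544, -0.306, 0.068], 0.69), ([0.268, 0.4, 0.022], 0.6)]
top [[461.3, 0.0, 315.7], [0.0, 461.3, 243.5], [0.0, 0.0, 1.0]] [ 0.369 -0.056  1.583] [[0.02, -1.0, 0.004], [-0.994, -0.02, -0.109], [0.109, -0.002, -0.994]]
rack [([0.51, 0.146, 0.177], 0.61)]
rack_hinge [([0.512, 0.148, 0.179], 0.79)]
flap [([0.511, 0.152, 0.182], 0.77)]
flap_edge [([0.514, 0.152, 0.183], 0.83), ([0.779, -0.068, 0.004], 0.73)]
cup [([0.547, -0.329, 0.043], 0.66)]
cup_in [([0.624, 0.358, 0.056], 0.89), ([0.729, 0.306, 0.053], 0.7)]
mat []
jar []
pan [([0.78, -0.067, 0.001], 0.58)]
tongs [([0.308, -0.415, 0.03], 0.63), ([0.778, -0.072, 0.002], 0.2)]
tin [([0.507, -0.521, 0.1], 0.94)]
bowl [([0.284, 0.411, 0.023], 0.8)]
wrist [[371.6, 0.0, 322.5], [0.0, 371.6, 237.9], [0.0, 0.0, 1.0]] [ 0.225 -0.507  0.373] [[0.278, -0.961, 0.001], [-0.917, -0.265, 0.298], [-0.286, -0.084, -0.955]]
rack []
rack_hinge []
flap []
flap_edge []
cup []
cup_in []
mat []
jar []
pan []
tongs [([0.306, -0.436, 0.028], 0.66)]
tin []
bowl []
1.95
```

View pics/scene0.png

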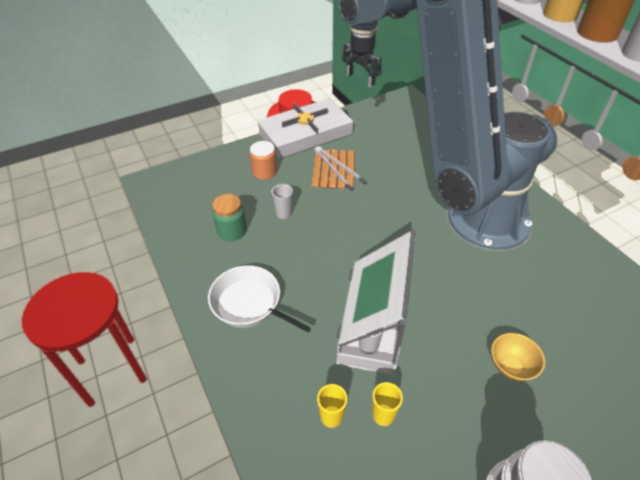

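View pics/top0.png

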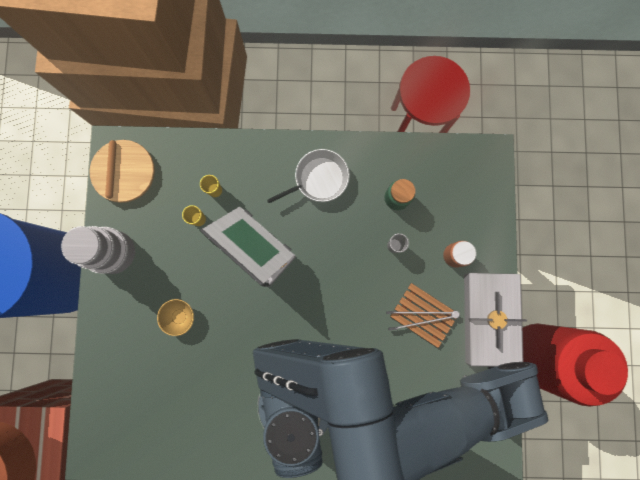

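View pics/wrist0.png

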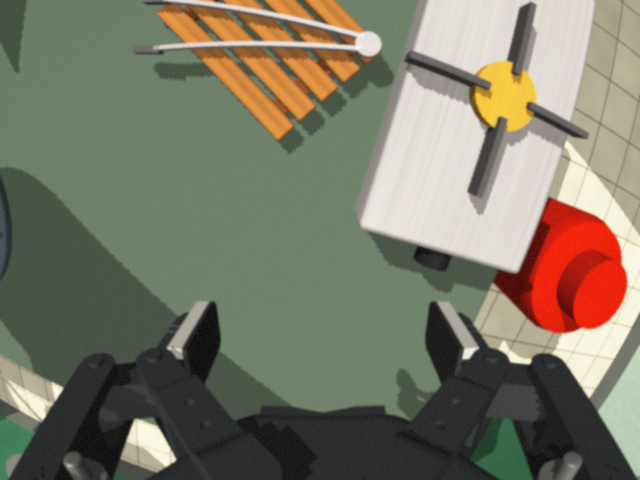

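The steel cup is at scene (283,200) and top (399,243). The yellow look-alikes are at scene (332,405) and (387,403). The rack with its flap is at scene (375,300), and a grey cup shows at its near end, around (370,340). I'll enlarge these areas to confirm.

```bash
python3 - <<'E'
import cv2,numpy as np
s=cv2.imread("pics/scene0.png");t=cv2.imread("pics/top0.png")
a=cv2.resize(s[220:390,310:440],None,fx=3.5,fy=3.5,interpolation=cv2.INTER_CUBIC)
b=cv2.resize(t[190:300,170:310],None,fx=2.5,fy=2.5,interpolation=cv2.INTER_CUBIC)
c=cv2.resize(s[170:230,250:310],None,fx=3.5,fy=3.5,interpolation=cv2.INTER_CUBIC)
im=np.zeros((600,805,3),np.uint8)
im[:595,:455]=a[:595,:455]; im[:275,455:805]=b; im[280:490,455:665]=c
cv2.imwrite("pics/crop1.png",im[:,:800])
E
```

```text
(no output)
```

View pics/crop1.png

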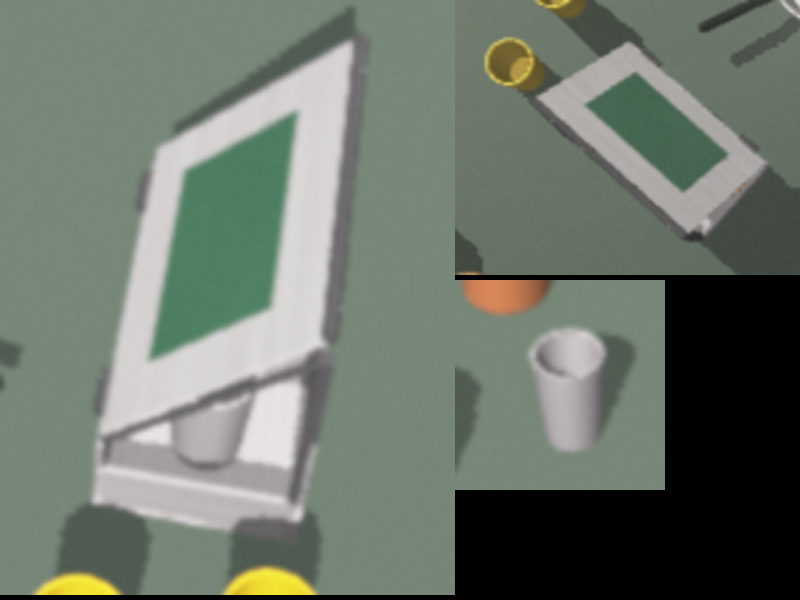

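```bash
cat > h.py <<'E'
from bench import manip
import cv2,numpy as np
def cloud(cam,d,u0,u1,v0,v1):
    k=manip.get_calibration(cam);K=k["camera_matrix"]
    v,u=np.mgrid[v0:v1,u0:u1];z=d[v0:v1,u0:u1]
    P=np.stack([(u-K[0,2])/K[0,0]*z,(v-K[1,2])/K[1,1]*z,z],-1)
    W=(P-k["t"])@k["R"]; W[z<=0]=np.nan
    return W
def proj(cam,X):
    k=manip.get_calibration(cam);c=np.asarray(X)@k["R"].T+k["t"];p=c@k["camera_matrix"].T
    return p[...,:2]/p[...,2:]
E
python3 - <<'E'
from h import *
for cam,b in [("scene",(325,425,225,375)),("top",(195,305,195,295))]:
    d=np.load(f"pics/{cam}0.npy"); W=cloud(cam,d,*b).reshape(-1,3); W=W[~np.isnan(W[:,0])]
    im=cv2.imread(f"pics/{cam}0.png")
    Q=W[W[:,2]>0.1]
    # ransac plane
    rng=np.random.default_rng(0);best=None
    for _ in range(500):
        p=Q[rng.choice(len(Q),3,False)];n=np.cross(p[1]-p[0],p[2]-p[0]);n/=np.linalg.norm(n)+1e-12
        m=abs((Q-p[0])@n)<.004
        if best is None or m.sum()>best.sum():best=m
    I=Q[best];c=I.mean(0);n=np.linalg.svd(I-c)[2][2];n*=np.sign(n[2])
    print(cam,len(Q),best.sum(),"c",c.round(4),"n",n.round(4),"tilt deg",np.degrees(np.arccos(n[2])).round(1))
    yaw=np.arctan2(-n[1],-n[0]) # x back (uphill)= -horizontal of normal
    print("uphill yaw",np.degrees(yaw).round(2),"z",I[:,2].min(),I[:,2].max())
    r=cv2.minAreaRect((I[:,:2]*1000).astype(np.float32));print(r,cv2.boxPoints(r).round(0).tolist())
    up=np.array([np.cos(yaw),np.sin(yaw)]);h=I[:,:2]@up;print("uphill ext",h.min(),h.max(),"corner z",)
E
```

```text
scene 5361 4960 c [0.5233 0.1607 0.1819] n [ 0.5802 -0.4888  0.6515] tilt deg 49.3
uphill yaw 139.88 z 0.10015849824325895 0.2538694755782142
((519.51806640625, 149.8497314453125), (244.4042510986328, 133.644287109375), 49.859500885009766) [[390.0, 100.0], [492.0, 13.0], [649.0, 200.0], [547.0, 286.0]]
uphill ext -0.36758023724476785 -0.23390750124112417 corner z
top 3456 3225 c [0.5165 0.1495 0.1829] n [ 0.5778 -0.4886  0.6538] tilt deg 49.2
uphill yaw 139.78 z 0.1000311024246288 0.2567090089140441
((522.0260009765625, 146.25735473632812), (240.94557189941406, 138.7005157470703), 49.75749969482422) [[391.0, 99.0], [497.0, 9.0], [653.0, 193.0], [547.0, 283.0]]
uphill ext -0.37358774239704395 -0.2348239735943737 corner z
```

```bash
cat >> h.py <<'E'
YAW=np.radians(139.8); H=np.array([.5753,.1018,.09])
ex=np.array([np.cos(YAW),np.sin(YAW),0]); ey=np.array([-np.sin(YAW),np.cos(YAW),0]); ez=np.array([0,0,1.])
def R2W(x,y,z): return H*[1,1,0]+x*ex+y*ey+np.array([0,0,z])
def down(y): # tool pointing down, jaw axis y
    x=np.array([0,0,-1.]); return np.stack([x,y,np.cross(x,y)],1)
E
python3 - <<'E'
from h import *
# cup centre
for cam in ["top","scene"]:
    d=np.load(f"pics/{cam}0.npy")
    b=(380,420,225,262) if cam=="top" else (265,300,178,222)
    W=cloud(cam,d,*b).reshape(-1,3);W=W[~np.isnan(W[:,0])]
    r=W[(W[:,2]>.088)&(W[:,2]<.105)]
    c,rad=cv2.minEnclosingCircle((r[:,:2]*1000).astype(np.float32)); print(cam,len(r),c,rad,W[:,2].max())
k=manip.get_calibration("wrist");p=manip.current_ee_pos();R=manip.current_tcp_rot()
print("cam in tool",((-k["R"].T@k["t"])-p)@R)
q=manip.current_qpos();print(q)
for s in (1,-1):
    for P in (R2W(.158,0,.36),R2W(.158,0,.22),R2W(-.17,0,.19),R2W(-.17,0,.35)):
        print(s,P.round(3),np.round(manip.inverse_kinematics(P,down(s*ey)),2))
    for P in (R2W(.068,.058,.078),): print("cell",s,np.round(manip.inverse_kinematics(P,down(s*ex)),2))
# overlay
s=cv2.imread("pics/scene0.png");t=cv2.imread("pics/top0.png")
th=np.radians(49.3)
for cam,im in (("scene",s),("top",t)):
    for y in (-.12,.12):
        for pt in (R2W(0,y,.09),R2W(.205*np.cos(th),y,.09+.205*np.sin(th)),R2W(-.001,y,0),R2W(.137,y,0),R2W(.138,y,.22)):
            u=proj(cam,pt); cv2.circle(im,tuple(int(round(v)) for v in u),2,(0,0,255),-1)
a=cv2.resize(s[220:390,310:440],None,fx=3,fy=3);b=cv2.resize(t[190:300,170:310],None,fx=3,fy=3)
im=np.zeros((510,810,3),np.uint8);im[:,:390]=a;im[:330,390:]=b;cv2.imwrite("pics/ov1.png",im[:,:800])
E
```

```text
top 66 (541.5925903320312, -326.29638671875) 30.70492935180664 0.10518131039720698
scene 91 (538.3681640625, -323.6148376464844) 35.27405548095703 0.09928991898210544
cam in tool [-0.14174049 -0.00075504 -0.07596129]
[-1.37456966e+00  3.50694460e-01  1.65181779e+00 -8.11335537e-06
  1.13909208e+00 -8.46095730e-02]
1 [0.455 0.204 0.36 ] [0.33 0.15 1.6  0.   1.4  2.6 ]
1 [0.455 0.204 0.22 ] [ 0.33  0.27  1.8  -0.    1.08  2.6 ]
1 [ 0.705 -0.008  0.19 ] [-0.08  0.67  1.24 -0.    1.23  2.2 ]
1 [ 0.705 -0.008  0.35 ] [-0.08  0.58  1.02 -0.    1.55  2.2 ]
cell 1 [ 0.11  0.48  1.91 -0.    0.75 -2.33]
-1 [0.455 0.204 0.36 ] [ 0.33  0.15  1.6  -0.    1.4  -0.54]
-1 [0.455 0.204 0.22 ] [ 0.33  0.27  1.8  -0.    1.08 -0.54]
-1 [ 0.705 -0.008  0.19 ] [-0.08  0.67  1.24 -0.    1.23 -0.95]
-1 [ 0.705 -0.008  0.35 ] [-0.08  0.58  1.02 -0.    1.55 -0.95]
cell -1 [ 0.11  0.48  1.91 -0.    0.75  0.81]
```

View pics/ov1.png

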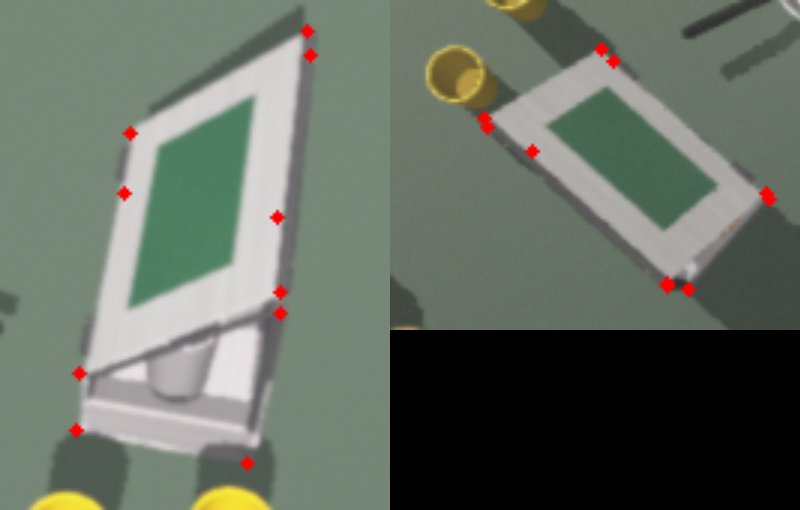

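The overlay fits: flap about 0.075 rad, cork visible at the +y end, and a steel cup in the -y cell. I'll move in behind the flap edge.

```bash
python3 - <<'E'
from h import *
manip.set_gripper(0.0)
R=down(-ey)
manip.move_ptp(R2W(.163,0,.36),R)
print(manip.current_time())
manip.move_l(R2W(.163,0,.222),max_speed=.2)
print(manip.current_time(),manip.current_force(),manip.current_ee_pos(),R2W(.163,0,.222))
for c in ["scene","wrist"]:
    p,d=manip.grab_frame(c); cv2.imwrite(f"pics/{c}1.png",p[:,:,::-1])
E
```

```text
5.55
6.3917 [ 0.24696131 -0.71097656  0.4513672 ] [0.45138314 0.20710223 0.2229642 ] [0.45080125 0.2070096  0.222     ]
```

View pics/wrist1.png

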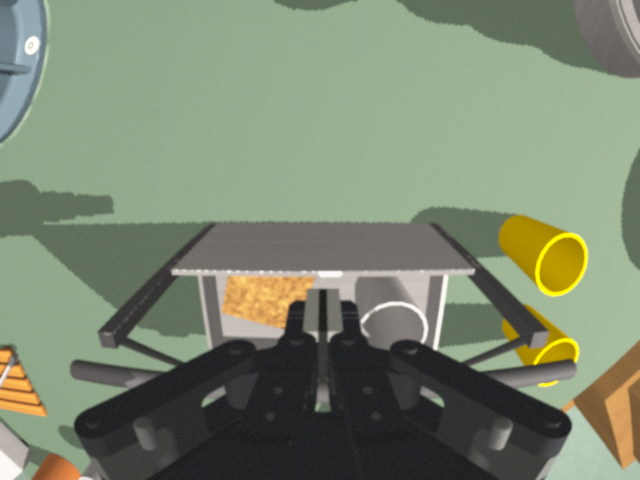

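View pics/scene1.png

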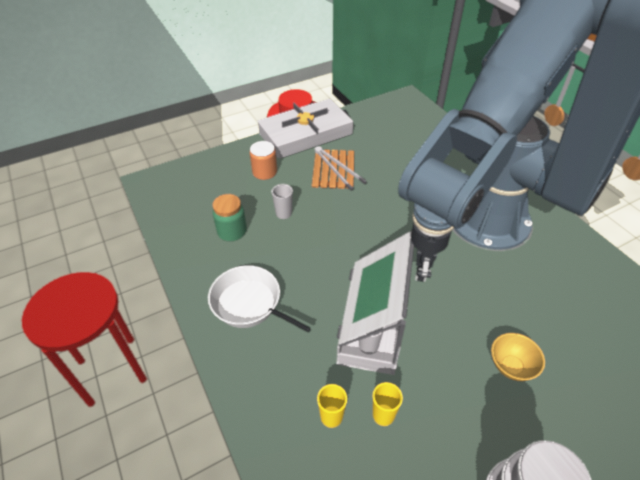

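The wrist view shows the cork mat at (270,295) in the left (+y) cell and the steel cup at (395,320). The wires slope along the rack ends, and the fingers are behind the flap edge. Next I push the flap over along its arc.

```bash
cat >> h.py <<'E'
def wp_open(td):
    t=np.radians(td)
    if td<=90: return R2W(.205*np.cos(t)+.016,0,.07+.205*np.sin(t))
    return R2W(.185*np.cos(t)+.002*np.sin(t)+.011,0,.09+.185*np.sin(t)-.002*np.cos(t))
E
python3 - <<'E'
from h import *
for td in (55,66,78,90,102,114,126,136,143):
    manip.move_l(wp_open(td),max_speed=.15)
    f=manip.current_force();print(td,round(manip.current_time(),2),np.round([f@ex,f@ey,f[2]],1))
    if np.linalg.norm(f)>25: break
for c in ["scene"]:
    p,d=manip.grab_frame(c); cv2.imwrite(f"pics/{c}2.png",p[:,:,::-1])
E
```

```text
55 6.87 [-0.  -0.4  0.5]
66 7.28 [ 0.5 -0.3  0. ]
78 7.71 [ 0.   0.1 -0.8]
90 8.14 [-0.  -0.3  0.2]
102 8.57 [ 0.6 -0.1  1. ]
114 8.97 [0.5 0.5 0.9]
126 9.38 [ 0.4  0.1 -0.1]
136 9.75 [-0.  -0.4  0.1]
143 10.05 [ 0.5 -0.7  1. ]
```

View pics/scene2.png

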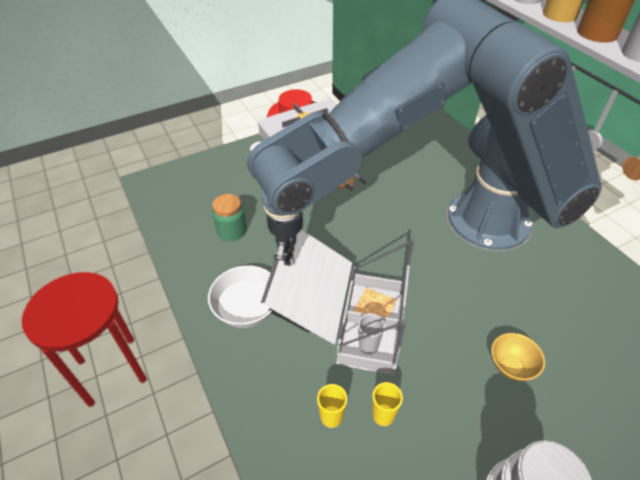

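The flap followed the fingers and is nearly down; its edge runs from about (300,235) to (268,298). I'll press on to the stop.

```bash
python3 - <<'E'
from h import *
for td in (148,150,151,152,153,154,155,156):
    manip.move_l(wp_open(td),max_speed=.1)
    f=manip.current_force();print(td,round(manip.current_time(),2),np.round([f@ex,f@ey,f[2]],1))
    if np.linalg.norm(f)>12: break
R=manip.current_tcp_rot()
manip.move_l(manip.current_ee_pos()+np.array([0,0,.16])+.03*ex,max_speed=.25)
p,d=manip.grab_frame("scene"); cv2.imwrite("pics/scene3.png",p[:,:,::-1]);np.save("pics/scene3.npy",d)
p,d=manip.grab_frame("wrist"); cv2.imwrite("pics/wrist3.png",p[:,:,::-1])
print(manip.current_time())
W=cloud("scene",d:=np.load("pics/scene3.npy"),265,355,225,345).reshape(-1,3)
W=W[~np.isnan(W[:,0])];x=(W-H)@ex;y=(W-H)@ey
m=(x<-.03)&(x>-.17)&(abs(y)<.11)&(W[:,2]>.09)&(W[:,2]<.2)
a=np.polyfit(x[m],W[m,2],1);print(m.sum(),"slope rad",np.arctan(-a[0]),"z at hinge",a[1])
E
```

```text
148 10.41 [-0.3  0.4 -0.2]
150 10.66 [-0.1  0.7  0.8]
151 10.91 [-0.2  0.1  0.5]
152 11.16 [5.1 0.7 8.6]
153 11.41 [18.9  7.9 28.4]
12.325
4865 slope rad 0.5045874106070212 z at hinge 0.09180135507645906
```

View pics/scene3.png

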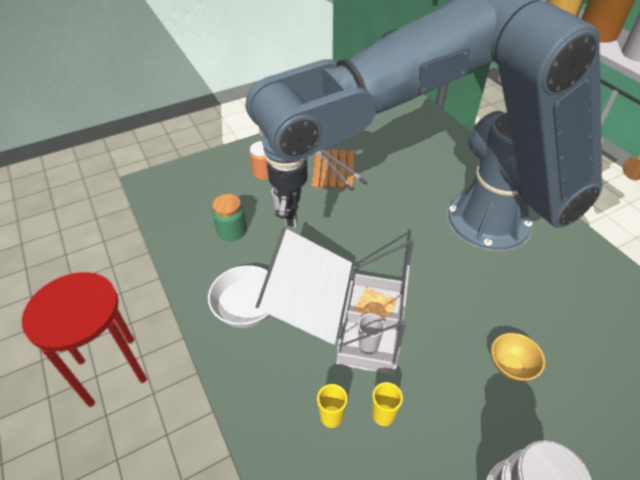

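The stop was felt (28 N) and the slope measures 0.505 rad, so the flap is fully down. Next I check the wires and the mat centre.

```bash
python3 - <<'E'
from h import *
s=cv2.imread("pics/scene3.png");d=np.load("pics/scene3.npy")
o=s.copy()
# orange-ish mat pixels
W=cloud("scene",d,340,415,230,375);c=s[230:375,340:415].astype(int)
hsv=cv2.cvtColor(s[230:375,340:415],cv2.COLOR_BGR2HSV)
m=(hsv[...,0]<25)&(hsv[...,1]>80)&(W[...,2]<.03)
P=W[m];print(m.sum(),P.mean(0),"rack",((P.mean(0)-H)@ex),((P.mean(0)-H)@ey)); r=cv2.minAreaRect(np.float32(np.stack([(P-H)@ex,(P-H)@ey],1)*1000));print(r)
x=(P-H)@ex;y=(P-H)@ey;print(np.percentile(x,[1,50,99]),np.percentile(y,[1,50,99]))
for pt in [R2W(x,y,.009) for x in (.023,.113) for y in (.013,.103)]+[R2W(.138,y,.22) for y in(-.118,.118)]+[R2W(x,y,.006) for x in (.003,.133) for y in (-.116,.116)]:
    u=proj("scene",pt);cv2.circle(o,tuple(int(round(v)) for v in u),1,(0,0,255),-1)
a=np.hstack([cv2.resize(q[228:376,335:420],None,fx=4,fy=4,interpolation=cv2.INTER_CUBIC) for q in (s,o)])
cv2.imwrite("pics/crop3.png",a)
E
```

```text
743 [0.4786487  0.09785407 0.00857062] rack 0.07127494692271868 0.06539821528373684
((72.51717376708984, 61.4995002746582), (83.9371109008789, 88.75186920166016), 74.1064453125)
[0.02436223 0.07026596 0.11916042] [0.03161501 0.06467853 0.10475579]
```

View pics/crop3.png

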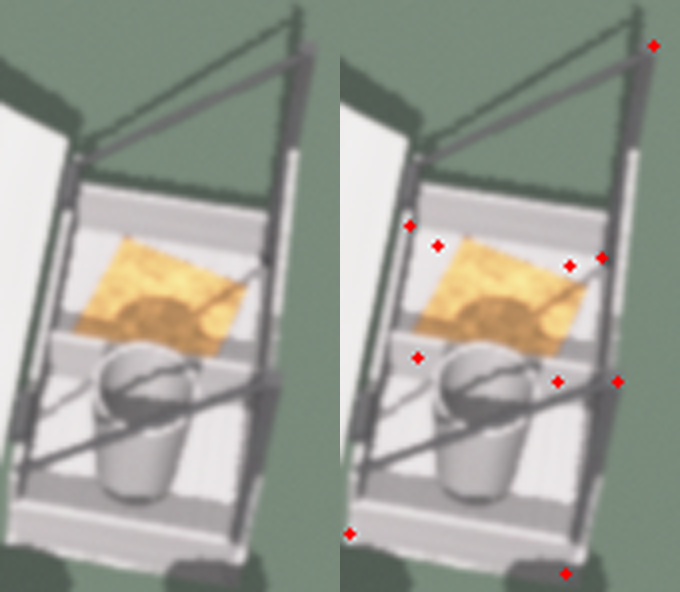

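View pics/wrist3.png

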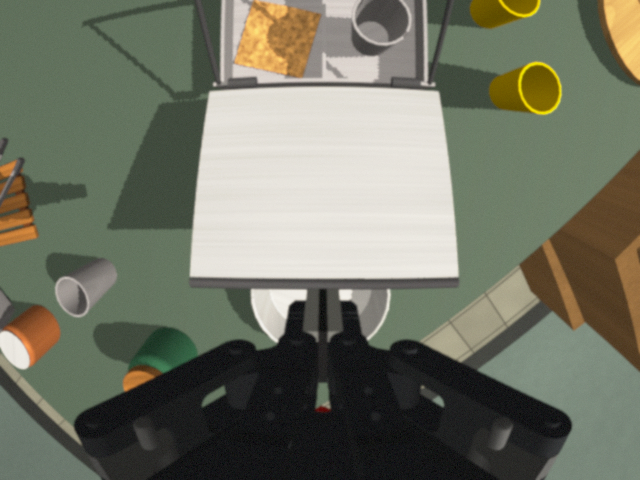

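The wires run only along the rack ends at y ≈ ±118 mm, and the mat centre is about (70, 60) mm in the rack frame, close to nominal. The grey steel cup at scene (283,200) is the one meant; the crop above confirmed its grey colour, and the yellow ones are look-alikes. I'll go grasp it.

```bash
python3 - <<'E'
from h import *
R=down(-ex); C=np.array([.5405,-.3255])
for z in (.22,.058): print(np.round(manip.inverse_kinematics([*C,z],R),2))
manip.set_gripper(1.0)
manip.move_ptp([*C,.2],R)
p,d=manip.grab_frame("wrist"); cv2.imwrite("pics/wrist4.png",p[:,:,::-1])
r=manip.look_for("wrist","cup");print([(np.round(a["at"],3).tolist(),round(a["confidence"],2)) for a in r])
p,d=manip.grab_frame("top"); cv2.imwrite("pics/top4.png",p[:,:,::-1])
print(manip.current_time(),manip.current_ee_pos(),manip.current_force())
E
```

```text
[-0.62  0.51  1.44 -0.    1.19  0.09]
[-0.62  0.7   1.55 -0.    0.89  0.09]
[([0.436, 0.104, 0.008], 0.61), ([0.535, -0.334, 0.055], 0.6)]
14.7333 [ 0.54109457 -0.32485192  0.20029975] [ 0.27191958  0.59151846 -0.0184723 ]
```

View pics/wrist4.png

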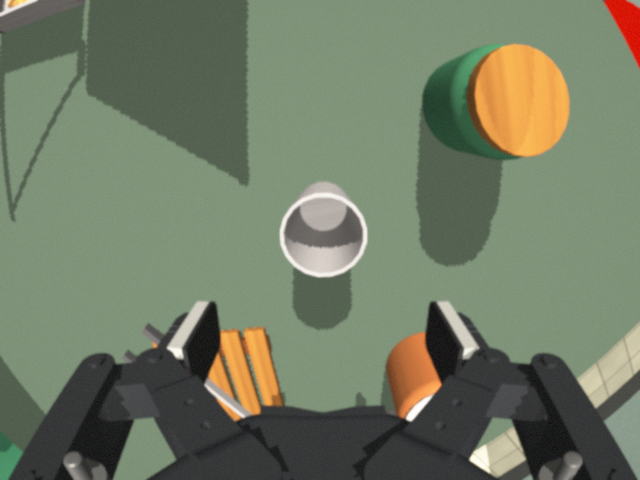

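The rim circle is centred at about (323,235). I'll project it onto z = 0.095.

```bash
cat >> h.py <<'E'
def fish(u,v,z,k):
    K=k["camera_matrix"];d=np.array([u-K[0,2],v-K[1,2]]);r=np.linalg.norm(d);a=r/K[0,0]
    ray=np.array([*(d/max(r,1e-9)*np.sin(a)),np.cos(a)]);w=k["R"].T@ray;c=-k["R"].T@k["t"]
    return c+w*(z-c[2])/w[2]
E
python3 - <<'E'
from h import *
k=manip.get_calibration("wrist")
a=[fish(u,v,.095,k) for u,v in ((323.5,235),(280,235),(367,235),(323,194),(323,277))]
print(np.round(a,4)); print("diam",np.linalg.norm(a[1]-a[2]),np.linalg.norm(a[3]-a[4]),(a[3]+a[4])/2)
E
```

```text
[[ 0.5423 -0.324   0.095 ]
 [ 0.5191 -0.3045  0.095 ]
 [ 0.5655 -0.3436  0.095 ]
 [ 0.5606 -0.3017  0.095 ]
 [ 0.5216 -0.3481  0.095 ]]
diam 0.06071718792656636 0.060628585468707356 [ 0.54111113 -0.32488179  0.095     ]
```

```bash
python3 - <<'E'
from h import *
C=np.array([.5415,-.3247])
manip.move_l([*C,.12],max_speed=.2); manip.move_l([*C,.058],max_speed=.1)
f0=manip.current_force();manip.set_gripper(0.0,effort=40)
print(manip.current_time(),manip.current_grip_width(),f0,manip.current_force())
manip.move_l([*C,.10],max_speed=.12)
print(manip.current_force(),manip.current_grip_width())
p,d=manip.grab_frame("wrist"); cv2.imwrite("pics/wrist5.png",p[:,:,::-1])
p,d=manip.grab_frame("scene"); cv2.imwrite("pics/scene5.png",p[:,:,::-1])
E
```

```text
16.425 0.7083773495937041 [-1.11093624 -0.15843951 -0.5263123 ] [-1.35710665  1.53661762  7.43866366]
[-0.93069626  0.22607239 -0.96655651] 0.7114368257632181
```

View pics/wrist5.png

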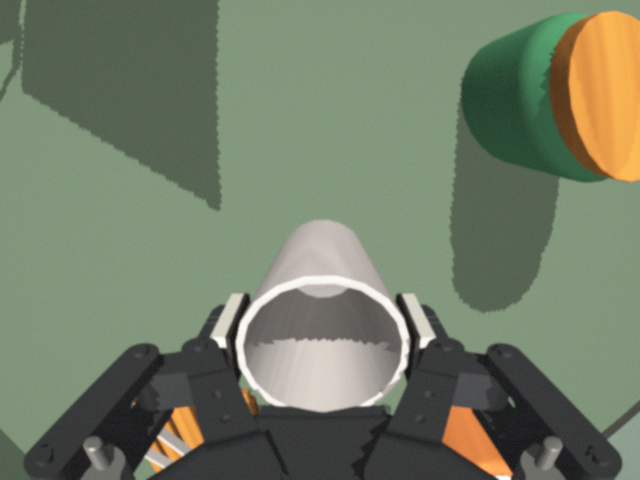

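View pics/scene5.png

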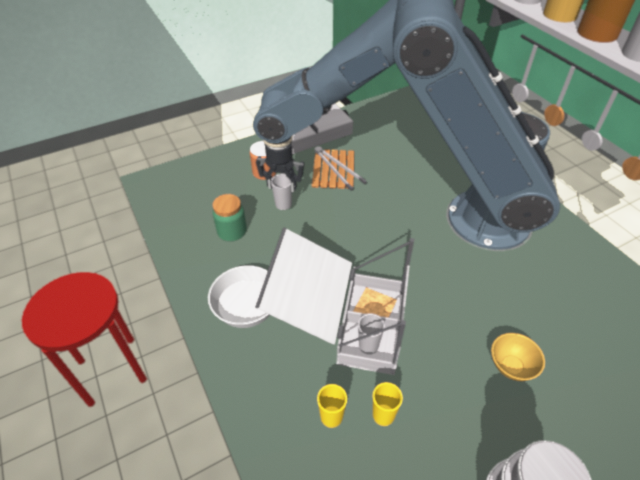

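The cup is held upright. Before entering the cell I measure how wide the linkage is, from the wrist depth image.

```bash
python3 - <<'E'
from h import *
p0=manip.current_ee_pos();R=manip.current_tcp_rot();k=manip.get_calibration("wrist")
p,d=manip.grab_frame("wrist")
K=k["camera_matrix"];v,u=np.mgrid[0:480,0:640];du=u-K[0,2];dv=v-K[1,2];r=np.hypot(du,dv)+1e-9;a=r/K[0,0]
z=d;tx=np.tan(a)/r
P=np.stack([du*tx*z,dv*tx*z,z],-1);W=(P-k["t"])@k["R"];T=(W-p0)@R
m=(z>0)&(T[...,0]>-.2)&(T[...,0]<0.03)&(abs(T[...,1])<.12)&(abs(T[...,2])<.05)
for lo in np.arange(-.15,.03,.01):
    q=T[m&(T[...,0]>=lo)&(T[...,0]<lo+.01)]
    if len(q)>5: print(round(lo,2),len(q),"y",np.percentile(q[:,1],[1,99]).round(3),"z",np.percentile(q[:,2],[1,99]).round(3))
c=T[300,322];print("cup far rim",T[275:290:5,322].round(3))
E
```

```text
-0.11 4451 y [-0.068  0.067] z [-0.021 -0.006]
-0.1 14622 y [-0.066  0.065] z [-0.021 -0.002]
-0.09 11895 y [-0.065  0.064] z [-0.019  0.009]
-0.08 9242 y [-0.064  0.063] z [-0.018  0.011]
-0.07 5529 y [-0.063  0.062] z [-0.018  0.011]
-0.06 6278 y [-0.061  0.06 ] z [-0.014  0.01 ]
-0.05 1671 y [-0.052  0.051] z [-0.014  0.004]
-0.04 6344 y [-0.041  0.041] z [-0.031  0.028]
-0.03 5034 y [-0.043  0.042] z [-0.03   0.028]
-0.02 4139 y [-0.042  0.041] z [-0.03   0.027]
-0.01 2903 y [-0.032  0.03 ] z [-0.029  0.027]
0.0 2262 y [-0.025  0.025] z [-0.028  0.026]
0.01 1870 y [-0.025  0.024] z [-0.028  0.025]
0.02 1476 y [-0.024  0.023] z [-0.027  0.025]
cup far rim [[-0.034 -0.001 -0.031]
 [-0.036 -0.001 -0.03 ]
 [ 0.056 -0.001  0.014]]
```

```bash
python3 - <<'E'
from h import *
a=np.radians(40); jaw=-(np.cos(a)*ex-np.sin(a)*ey); R=down(jaw); np.save("Rc.npy",R)
print(np.round(manip.inverse_kinematics(R2W(.070,.060,.067),R),2))
p=manip.current_ee_pos()
manip.move_l([p[0],p[1],.31],max_speed=.2)
manip.move_ptp(R2W(.070,.060,.31),R)
print(manip.current_time(),manip.current_grip_width())
manip.move_l(R2W(.070,.060,.16),max_speed=.2)
print(manip.current_time(),manip.current_force())
p,d=manip.grab_frame("wrist"); cv2.imwrite("pics/wrist6.png",p[:,:,::-1])
p,d=manip.grab_frame("scene"); cv2.imwrite("pics/scene6.png",p[:,:,::-1])
E
```

```text
[ 0.11  0.5   1.92 -0.    0.72  1.51]
19.8583 0.7052873727125432
20.7583 [ 0.82366901 -0.6943632  -1.12538184]
```

View pics/wrist6.png

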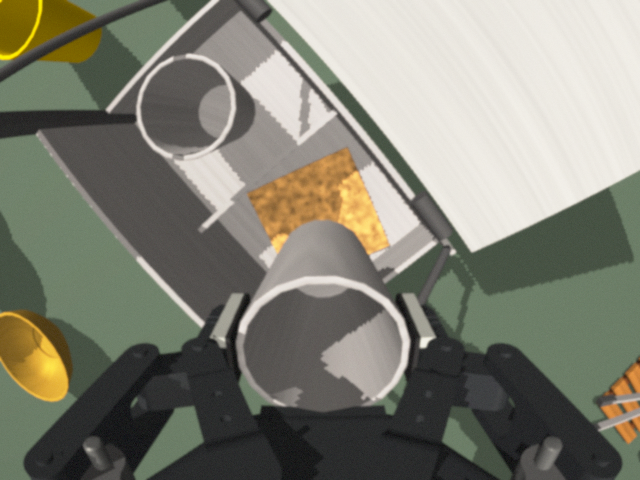

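View pics/scene6.png

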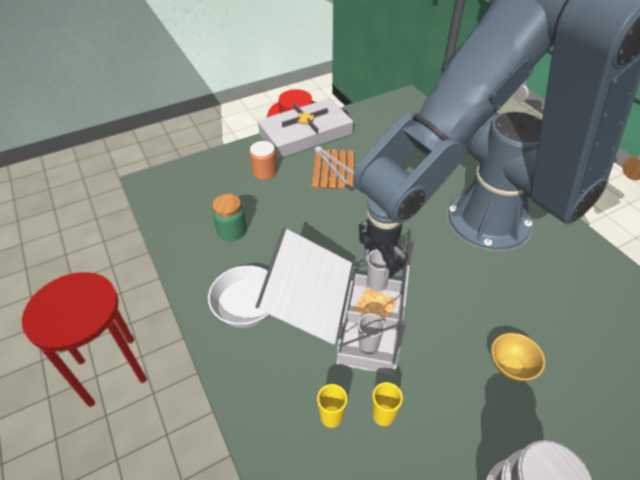

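```bash
python3 - <<'E'
from h import *
k=manip.get_calibration("wrist")
def r(u,v,z): 
    P=fish(u,v,z,k);return np.round([(P-H)@ex,(P-H)@ey],4)
for n,u,v,z in (("mat a",248,192,.009),("mat b",388,245,.009),("mat c",348,148,.009),("div front",335,113,.05),("div back",203,230,.05),("backwall top far",40,132,.13),("backwall",197,322,.13),("cupin rim",187,106,.101)): print(n,r(u,v,z))
E
```

```text
mat a [0.1009 0.0023]
mat b [0.0414 0.1113]
mat c [0.0168 0.0273]
div front [ 0.009  -0.0003]
div back [0.1348 0.0004]
backwall top far [ 0.1382 -0.1089]
backwall [0.1408 0.035 ]
cupin rim [ 0.0699 -0.0582]
```

The wrist view gives a mat centre of (71, 57) mm, and the divider and back wall match the model to within 3 mm. Setting the cup down.

```bash
python3 - <<'E'
from h import *
x,y=.070,.058
manip.move_l(R2W(x,y,.085),max_speed=.12)
f0=manip.current_force();print(manip.current_time(),f0)
z=.072
while z>.061:
    manip.move_l(R2W(x,y,z),max_speed=.05)
    f=manip.current_force();print(round(z,4),np.round(f,1))
    if f[2]-f0[2]>4: break
    z-=.001
print(manip.current_time(),manip.current_ee_pos())
p,d=manip.grab_frame("scene"); cv2.imwrite("pics/scene7.png",p[:,:,::-1])
cv2.imwrite("pics/crop7.png",cv2.resize(p[200:390,300:450,::-1],None,fx=3,fy=3))
E
```

```text
21.6333 [-5.13778798e-01  1.32390481e-03 -1.59535162e+00]
0.072 [ 0.5  0.2 -1.1]
0.071 [ 0.   0.1 -1.3]
0.07 [ 0.3  0.8 -1.1]
0.069 [ 0.6 -0.1 -0.5]
0.068 [-1.8  0.   4. ]
23.0417 [0.48464204 0.10274579 0.0683252 ]
```

View pics/crop7.png

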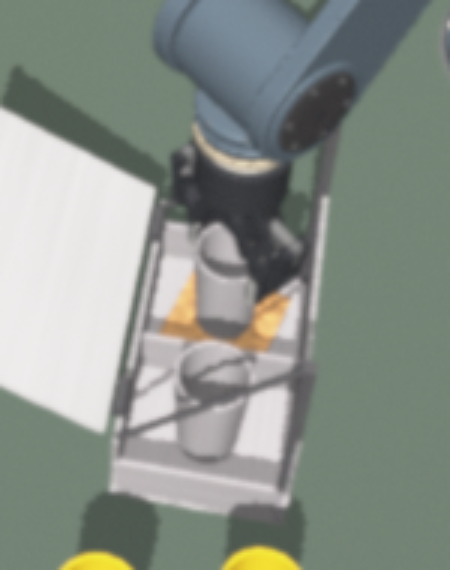

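Contact came at the expected height (z = 0.068), with the cup upright on the mat. I release and lift straight up.

```bash
python3 - <<'E'
from h import *
manip.set_gripper(0.80)
print(manip.current_grip_width(),manip.current_force())
p=manip.current_ee_pos()
manip.move_l([p[0],p[1],.12],max_speed=.08)
manip.move_l([p[0],p[1],.33],max_speed=.25)
print(manip.current_time(),manip.current_force())
q,d=manip.grab_frame("wrist"); cv2.imwrite("pics/wrist8.png",q[:,:,::-1])
k=manip.get_calibration("wrist")
E
```

```text
0.7980904937512838 [-0.71133647  0.69458035 -0.05243254]
25.1333 [-0.33453157 -0.03071478 -0.46186948]
```

View pics/wrist8.png

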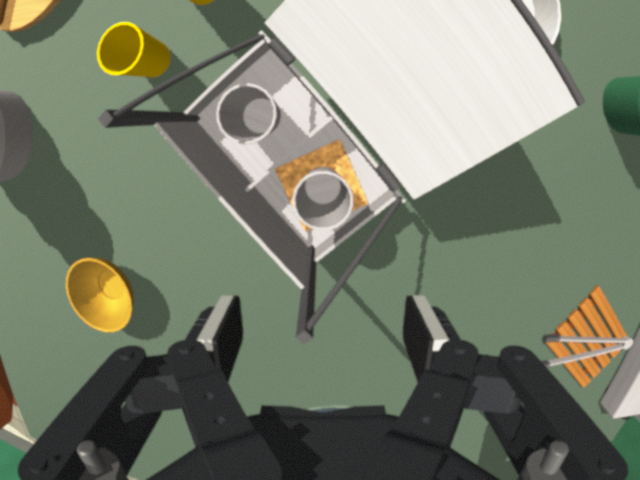

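Both cups stand: the placed one on the mat with its rim at (323,200), the other at (248,112). Now the flap gets closed from in front of its edge.

```bash
cat >> h.py <<'E'
def wp_close(td):
    t=np.radians(td)
    if td>90: return R2W(.205*np.cos(t)-.016,0,.065+.205*np.sin(t)+.005*(td<100))
    return R2W(.185*np.cos(t)-.002*np.sin(t)-.011,0,.09+.185*np.sin(t)+.002*np.cos(t))
E
python3 - <<'E'
from h import *
manip.set_gripper(0.0)
R=down(-ey)
manip.move_ptp(R2W(-.22,0,.36),R)
print(manip.current_time())
manip.move_l(R2W(-.22,0,.163),max_speed=.2)
print(manip.current_time(),manip.current_force())
q,d=manip.grab_frame("scene"); cv2.imwrite("pics/scene9.png",q[:,:,::-1])
E
```

```text
27.975
29.1083 [-0.73936833 -0.23270865  0.79304969]
```

View pics/scene9.png

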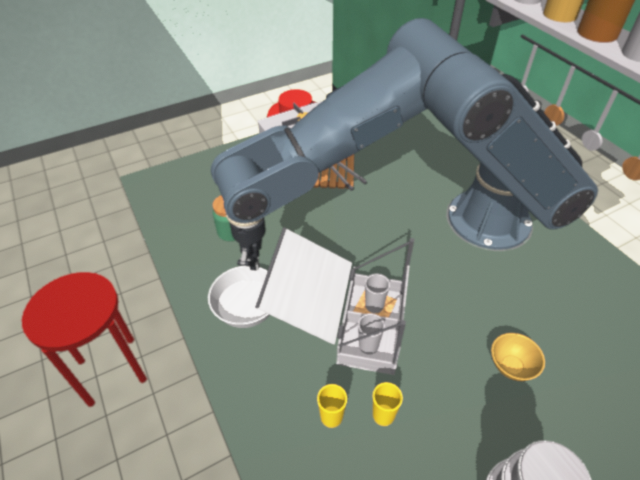

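The closed fingers sit in front of the flap edge at (250,260), and both cups stand in the rack. Pushing it up.

```bash
python3 - <<'E'
from h import *
for td in (150,145,138,130,120,110,100,90,79,68,58,52):
    manip.move_l(wp_close(td),max_speed=.12)
    f=manip.current_force();print(td,round(manip.current_time(),2),np.round([f@ex,f@ey,f[2]],1))
    if np.linalg.norm(f)>25: break
q,d=manip.grab_frame("scene"); cv2.imwrite("pics/scene10.png",q[:,:,::-1])
E
```

```text
150 29.53 [ 0.7 -0.4  0.1]
145 29.83 [-2.  -0.1  0.9]
138 30.19 [-3.4 -0.   2.9]
130 30.58 [-3.2 -0.7  1.3]
120 31.03 [ 0.5  0.5 -0.3]
110 31.48 [ 0.2  0.9 -0.6]
100 31.93 [ 1.2 -0.7 -0.2]
90 32.41 [ 0.3 -0.9  0.5]
79 32.85 [-0.1 -0.5  0.5]
68 33.29 [-0.5 -0.3 -0.6]
58 33.71 [ 0.3 -0.6 -0.5]
52 34.02 [-0.3 -0.  -0.1]
```

View pics/scene10.png

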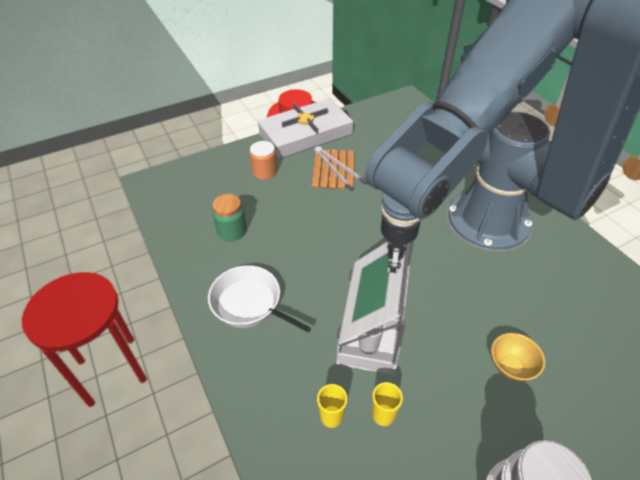

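```bash
python3 - <<'E'
from h import *
for td in (48,46,45,44,43,42,41,40):
    manip.move_l(wp_close(td),max_speed=.06)
    f=manip.current_force();print(td,round(manip.current_time(),2),np.round([f@ex,f@ey,f[2]],1))
    if np.linalg.norm(f)>16: break
manip.move_l(manip.current_ee_pos()+[0,0,.03]-.02*ex,max_speed=.15)
manip.move_l(manip.current_ee_pos()+[0,0,.12],max_speed=.25)
j=manip.current_qpos(); j[0]-=1.0; manip.move_j(j)
for c,b in (("scene",(325,425,225,375)),("top",(195,305,195,295))):
    q,d=manip.grab_frame(c); cv2.imwrite(f"pics/{c}11.png",q[:,:,::-1])
    W=cloud(c,d,*b).reshape(-1,3);W=W[~np.isnan(W[:,0])];x=(W-H)@ex;y=(W-H)@ey
    m=(x>.02)&(x<.13)&(abs(y)<.11);Q=W[m];xx=x[m]
    for _ in range(5):
        a=np.polyfit(xx,Q[:,2],1);k=abs(np.polyval(a,xx)-Q[:,2])<.008;xx=xx[k];Q=Q[k]
    print(c,len(xx),"tilt deg",np.degrees(np.arctan(a[0])),"z0",a[1])
print(manip.current_time(),manip.current_force())
s=cv2.imread("pics/scene11.png");cv2.imwrite("pics/crop11.png",cv2.resize(s[220:390,310:440],None,fx=3.4,fy=3.4,interpolation=cv2.INTER_CUBIC))
E
```

```text
48 34.43 [-0.9  0.2  1. ]
46 34.69 [ 0.5 -0.4  0.9]
45 34.94 [ 0.   0.  -0.5]
44 35.19 [-3.6  0.4  4.2]
43 35.44 [-12.4   7.3  19.8]
scene 83 tilt deg 33.51745637122317 z0 0.09710185518780078
top 2340 tilt deg 44.46143002704359 z0 0.09599834819053542
38.4083 [-0.4608258   0.09325212  0.65285617]
```

View pics/scene11.png

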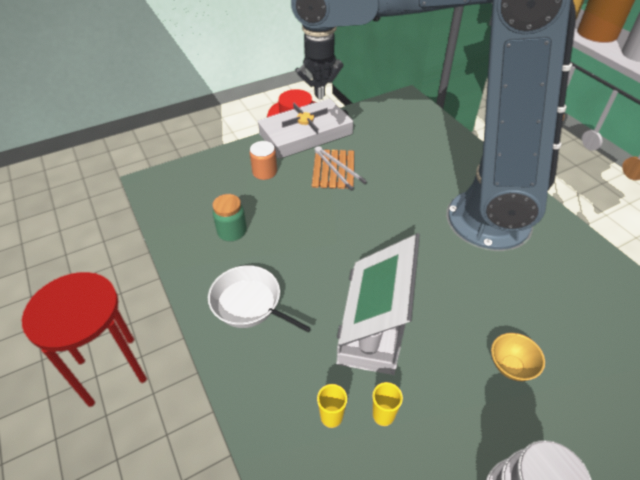

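View pics/crop11.png

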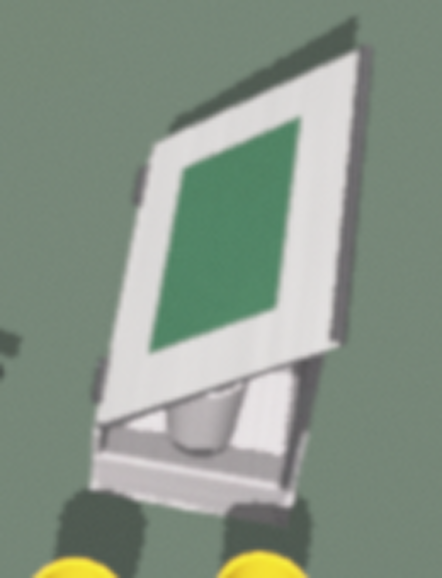

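View pics/top11.png

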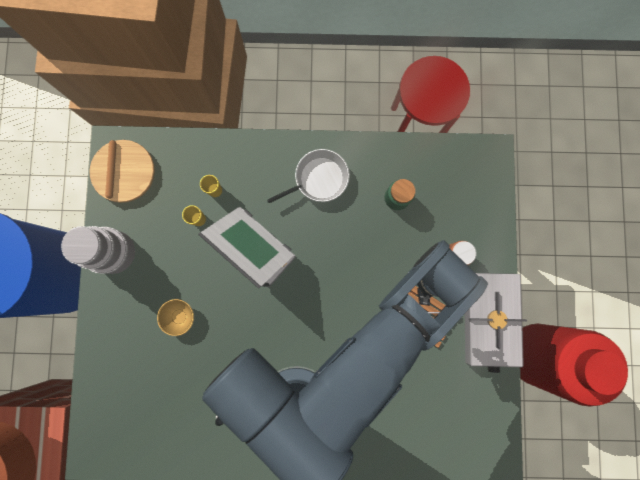

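The stop was felt (about 24 N) and the top view gives 44.5°. The scene fit kept only 83 points, so I redo it properly before handing in.

```bash
python3 - <<'E'
from h import *
q,d=manip.grab_frame("scene")
W=cloud("scene",d,325,425,225,375).reshape(-1,3);W=W[~np.isnan(W[:,0])];Q=W[W[:,2]>.1]
rng=np.random.default_rng(0);best=None
for _ in range(500):
    p=Q[rng.choice(len(Q),3,False)];n=np.cross(p[1]-p[0],p[2]-p[0]);n/=np.linalg.norm(n)+1e-12
    m=abs((Q-p[0])@n)<.004
    if best is None or m.sum()>best.sum():best=m
I=Q[best];n=np.linalg.svd(I-I.mean(0))[2][2];print(best.sum(),np.degrees(np.arccos(abs(n[2]))))
a=cv2.imread("pics/scene0.png");b=q[:,:,::-1]
df=cv2.absdiff(a,b).max(2);print({k:int((df[v0:v1,u0:u1]>60).sum()) for k,(u0,u1,v0,v1) in dict(jar=(210,250,190,245),pan=(205,315,262,335),tongs=(312,368,146,190),tin=(245,280,138,182),bowl=(485,550,330,385),yel=(315,405,380,430)).items()})
manip.sign_off();print(manip.current_time())
E
```

```text
5385 45.04282081262657
{'jar': 0, 'pan': 0, 'tongs': 0, 'tin': 0, 'bowl': 0, 'yel': 0}
the job is handed in; nothing more can be done
the job is handed in; nothing more can be done
```

I pulled the flap down, stood the steel cup on the cork mat in the empty cell, pushed the flap shut and handed the job in at about 38.5 s.

- **Flap down:** I felt the stop at about 35 N in total on the fingers. The slope measured 0.505 rad, against 0.5 expected.
- **Cup placing:** I lowered it until the contact force rose at the expected height, then released it. The wrist view after release showed both cups upright in their cells.
- **Flap shut:** I felt the stop at about 24 N. The tilt measured 45.0° in the scene camera and 44.5° in the top camera. My first scene-camera fit gave 33.5°, but it had kept only 83 points, so I redid it with 5385.
- **Bystanders:** none of the image regions I compared (jar, pan, tongs, tin, bowl, yellow cups) had changed from the first picture.
- **Not checked:** the placed cup can't be seen with the flap shut. I last saw it just before I started pushing the flap up.

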